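Refit a microscope boom: carriage, then end cap

TASK

Slide the pale green carriage onto the chrome boom of the microscope stand, then push the black end cap fully home over the end of the boom so that the carriage cannot come off. Leave both hanging on the boom; the blue carriage and the red cap belong to another stand.

Things in the scene. Friction and masses are not known exactly. Their poses are not given: they have to be found in the camera images.
- boom_tip (a point): Centre of the end face of the free end of a fixed, rigid, level chrome rod (the boom), 18 mm in diameter, axis 170 mm above the table, on a pale green microscope stand. x points outward along the boom, z up. Inward from here the rod is bare for 147 mm, up to a fixed stop collar 54 mm in diameter; the column, 240 mm tall, is 270 mm inward.
- carriage: Pale green block (not the blue one), 250 g, 44 mm long (x), 56 wide (y; 84 over its black side knobs), 54 tall; a 40 x 40 mm hole runs right through along x, its axis 26 mm above the underside, roof at 46. On top, in the middle, a grip tab 36 mm long (x), 14 thick (y), from 54 to 88 mm up. Origin: centre of the underside, z up; it stands upright. Either end may go first.
- end_cap: Black round cup (not the red one) on a flat foot, 120 g, 46 mm long (x), 52 in diameter, axis 28 mm above the underside. Bore 40 mm wide, 40 deep: mouth at x = -23, bottom at x = +17 mm; a silver disc marks the closed +x end. Fitted, its x points as the boom's. Top middle: a grip tab 30 mm long (x), 14 thick (y), from 54 to 88 mm up. Origin: centre of the underside, z up.
Things that resemble listed ones, but are neither listed nor needed, are in the scene too. What is meant by the carriage is not pink or yellow, and is the smaller of those in its own colour.

How it is judged:
By the outcome, as a careful person would: the job done as asked, in the order asked, and still so for the second after the job is handed in, with the robot touching nothing.
It also fails if it takes over 64 s, if anything falls off the work surface, if the arm or the gripper's body presses on something with over 40 N, if the wrist force passes 120 N, or if a joint passes its speed limit or range.

ROBOT

A 7-joint arm with a two-finger parallel gripper is mounted at the origin on the work surface. World frame = base frame: x ahead of the robot, y to its left, z up, the work surface at z = 0. Lengths are in mm, angles in rad, forces in N, time in s.
With the tool pointing down it reaches from about 425 to 950 mm from the base axis. Payload 4.7 kg.
Tool frame: the origin (TCP) lies on the centre line of the jaws, within the pads' length; the fingertips stand 19 mm ahead of it and the grasp point (between the pads) is the TCP; z points along the fingers, y is the line along which they close (so a half turn about z gives the same grasp; the last joint's range is limited). The gripper opens to 87 mm and grips with 3 to 60 N. Pads are 19 mm wide; open, the fingers measure 117 mm over their backs; the gripper's body (75 mm by 190 mm) begins 51 mm behind the grasp point.
Start: joints at [-1.2, 0.469, -0.049, 1.532, 0.024, 1.141, -0.082], TCP at [262.695, 621.805, 211.173] pointing down, gripper open.
Joint ranges: [-2.59, 2.59], [-0.33, 1.99], [-1.39, 1.29], [0.1, 2.45], [-1.04, 4.18], [0.21, 1.99], [-2.66, 2.66]. Speed limits (rad/s): [2.57, 2.57, 3.14, 3.14, 3.14, 3.14, 3.14].

INTERFACE

Orientations are given as a 3x3 rotation matrix whose columns are the frame's x, y, z axes.
In Python, from bench import env gives the robot as it stands. The module is installed in compiled form; this text tells all that it offers. Calls block until the motion is done:
- env.move_pose(position, orientation): joint-space move of the TCP to a pose.
- env.move_straight(position, attitude=None, vel=150, contact_N=None): straight line of the TCP; attitude=None keeps the orientation; vel is the mean speed in mm/s. With contact_N (N) it stops when the force on the tool has changed by that much, and returns True; else False.
- env.set_joints(angles): joint-space move.
- env.let_go() and env.close_gripper(force=None): open the fingers fully, or close them until they stop; force is the grip in N (None keeps the last).
- env.dwell(seconds).
- env.solve_ik(position, orientation): joint angles nearest the present ones, or None.
- env.read_camera(name): name is "side" or "top" or "wrist"; returns the picture (384x512x3 uint8, blue, green, red); there is no depth.
- env.camera_params(name): a dict with "fx", "fy", "cx", "cy" (pixels), "eye" and "attitude" of the camera in the world. Camera axes: x right, y up, looking along -z (the intrinsics and any distortion apply to the point x, -y, -z); pixel columns grow to the right and rows downward; lengths in mm; the calibration is good to about 2 mm. The wrist camera is an equidistant fisheye: a pixel r from the principal point sees the ray r / f radians off the axis. A picture is of the moment at which its call begins: read the wrist's pose just before it. camera_params takes no time and is no camera call; for the wrist camera it gives the pose at the moment of the call.
A pose or a line that the arm cannot do raises env.PlanningError and nothing moves.
- env.sign_off(): hands the job in; it is judged then, once.
Trained networks look in the newest picture that a camera, given by its name, has taken for a name from the list of things; names that differ only in an ending like _2 or _b are one class to them, and where a whole thing is asked for, a point or a joint stands for the part that bears it (a point fixed in the world has none). Each returns a list of dicts, best first, with "score" (0 to 1); they miss things now and then, are a little off and sometimes report something else, mostly with a low value. They report only what shows in the picture. A call takes as long as a camera call. They do not tell look-alikes from the thing itself.
- env.search_frame(query, camera): "extent" ([left, top, right, bottom] in pixels, round what is visible of it).
- env.trace(query, camera): "pixels" (384x512 bool, what is visible of it) and "extent" ([left, top, right, bottom] in pixels, round what is visible of it).
Readings, each from a call of its own:
- env.get_time(): time.
- env.get_joint_pos(): joint angles.
- env.get_joint_velocities(): joint speeds.
- env.get_tau(): joint torques, N m.
- env.get_ee_pos(): TCP position.
- env.get_ee_rot(): TCP orientation.
- env.get_ft_force(): force on the tool from outside, world axes, zero at the start.
- env.get_torque(): the same for the moment, N m.
- env.get_finger_gap(): finger opening in mm.
- env.get_grip_force(): force on a finger pad.
Only numpy, scipy, OpenCV 4.12 (cv2) and the standard library are available. Lean on these libraries where they do the work, as an engineer would, in place of code of your own. Each camera call takes 0.05 s, during which the arm holds its last target. There are 200 camera calls.

## Working session

There is one attempt and no reset: what is moved stays moved. The work goes in short steps, each a Python script; the robot and the scene stay as the last script left them, time stands still between calls to the robot, and variables do not carry over. Pictures are saved under pics/ and viewed, at most 10 in all, crops included, and the job is handed in when it is done.

```bash
mkdir -p pics; python3 - <<'E'
from bench import env
import cv2,numpy as np
for n in ["side","top","wrist"]:
    p=env.camera_params(n); print(n,{k:np.round(v,3).tolist() for k,v in p.items() if not isinstance(v,str)})
    im=env.read_camera(n); cv2.imwrite(f"pics/{n}0.png",im)
    for q in ["carriage","end_cap","boom_tip"]:
        try: print(q,[(np.round(d["extent"]).tolist(),round(d["score"],2)) for d in env.search_frame(q,n)])
        except Exception as e: print(q,e)
a=cv2.imread("pics/side0.png");b=cv2.imread("pics/top0.png")
cv2.imwrite("pics/s.png",cv2.resize(a,(800,600)));cv2.imwrite("pics/t.png",cv2.resize(b,(800,600)))
print(env.get_time())
E
```

```text
side {'fx': 479.849, 'fy': 479.849, 'cx': 246.534, 'cy': 184.108, 'eye': [217.529, -995.246, 724.258], 'attitude': [[0.977, 0.115, -0.177], [-0.211, 0.542, -0.814], [0.003, 0.833, 0.554]]}
carriage [([220.0, 226.0, 260.0, 270.0], 0.96), ([338.0, 220.0, 377.0, 265.0], 0.83), ([156.0, 249.0, 189.0, 312.0], 0.8), ([361.0, 245.0, 419.0, 310.0], 0.7)]
end_cap [([252.0, 194.0, 284.0, 234.0], 0.58)]
boom_tip [([244.0, 53.0, 294.0, 142.0], 0.56)]
top {'fx': 359.625, 'fy': 359.625, 'cx': 254.842, 'cy': 193.13, 'eye': [372.765, -119.641, 927.842], 'attitude': [[-0.027, 0.995, -0.099], [-0.999, -0.029, -0.026], [-0.029, 0.098, 0.995]]}
carriage [([350.0, 101.0, 387.0, 143.0], 0.88), ([314.0, 274.0, 366.0, 306.0], 0.84), ([304.0, 111.0, 331.0, 147.0], 0.57), ([296.0, 213.0, 318.0, 246.0], 0.56)]
end_cap [([251.0, 178.0, 272.0, 204.0], 0.79)]
boom_tip [([5.0, 108.0, 150.0, 188.0], 0.95)]
wrist {'fx': 297.319, 'fy': 297.319, 'cx': 254.519, 'cy': 192.48, 'eye': [197.438, 649.438, 384.379], 'attitude': [[0.389, -0.89, -0.239], [0.921, 0.376, 0.102], [-0.001, -0.26, 0.966]]}
carriage []
end_cap [([8.0, 376.0, 10.0, 384.0], 0.42)]
boom_tip []
0.6
```

View pics/s.png

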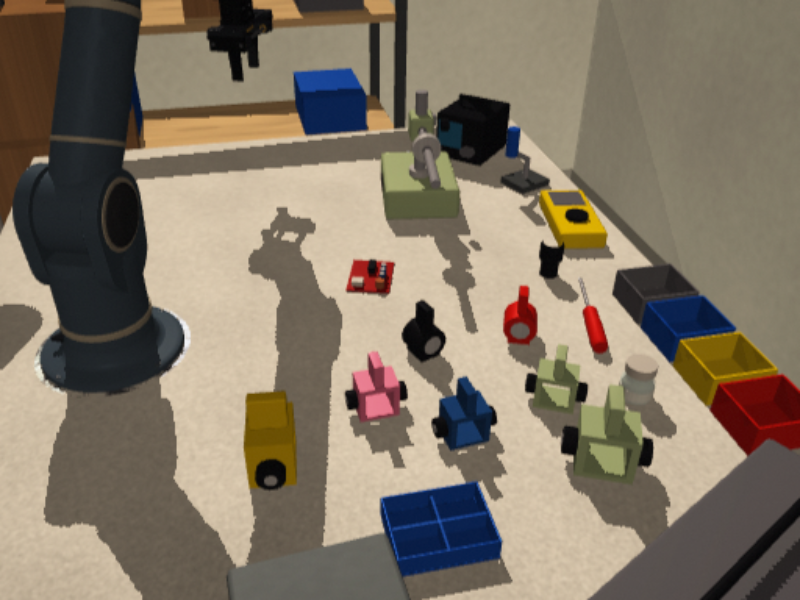

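View pics/t.png

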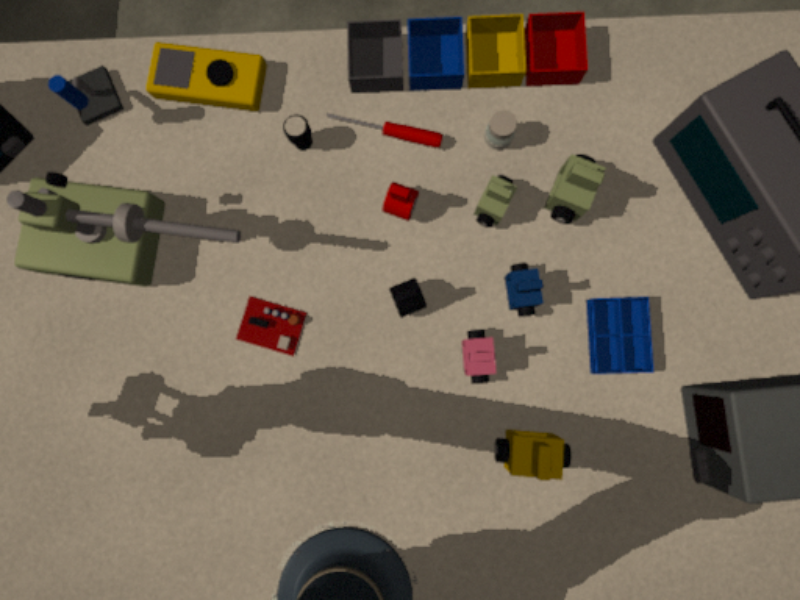

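Side view (800x600 scale) carriage candidates:
- small pale green (557,385)
- large pale green (608,440)
- blue (464,415)
- pink (376,390)
- yellow (270,440)

By the description I choose the small green one, which is at (495,200) in the top view. The black cap is at (424,333) in the side view and (408,297) in the top view; the decoys are the red cap and a black cylinder at (550,260). The boom tip is at (238,236) in the top view.

```bash
cat > h.py <<'E'
from bench import env
import cv2,numpy as np
from scipy.optimize import minimize
def proj(P,c,wrist=False):
    v=(np.atleast_2d(P)-np.array(c["eye"]))@np.array(c["attitude"])
    x,y,z=v[:,0],-v[:,1],-v[:,2]
    if wrist:
        r=np.hypot(x,y)+1e-9; k=np.arctan2(r,z)/r
    else: k=1/z
    return np.c_[c["fx"]*x*k+c["cx"],c["fy"]*y*k+c["cy"]]
def ray(px,c,z,wrist=False):
    u=(px[0]-c["cx"])/c["fx"];v=(px[1]-c["cy"])/c["fy"]
    if wrist:
        r=np.hypot(u,v)+1e-12; d=np.array([u/r*np.sin(r),-v/r*np.sin(r),-np.cos(r)])
    else: d=np.array([u,-v,-1])
    d=np.array(c["attitude"])@d; e=np.array(c["eye"]); return e+d*(z-e[2])/d[2]
def box(x,y,z0,z1): return np.array([[a,b,c] for a in(-x/2,x/2) for b in(-y/2,y/2) for c in(z0,z1)])
t=np.linspace(0,2*np.pi,24,endpoint=False)
CAR=[box(44,56,0,54),box(36,14,54,88),box(18,84,17,35)]
CAP=[np.array([[x,26*np.cos(a),28+26*np.sin(a)] for x in(-23,23) for a in t]),box(30,14,50,88),box(46,30,0,10)]
def sil(parts,p,c,w):
    m=np.zeros((384,512),np.uint8);cy,sy=np.cos(p[2]),np.sin(p[2]);R=np.array([[cy,-sy,0],[sy,cy,0],[0,0,1]])
    for q in parts:
        h=cv2.convexHull(np.round(proj(q@R.T+[p[0],p[1],0],c,w)*16).astype(np.int32)); cv2.fillConvexPoly(m,h,255,cv2.LINE_AA,4)
    return m/255.
def fit(parts,obs,xy,yaws=np.arange(0,np.pi,.35)):
    def f(p): return sum(np.abs(sil(parts,p,c,w)-m).sum()/m.sum() for m,c,w in obs)
    best=None
    for y in yaws:
        r=minimize(f,[*xy,y],method="Nelder-Mead",options=dict(initial_simplex=[[xy[0]+a,xy[1]+b,y+g] for a,b,g in((0,0,0),(15,0,.1),(0,15,-.1),(5,5,.25))],xatol=.05,fatol=1e-4))
        if best is None or r.fun<best.fun: best=r
    return best.x,best.fun
def mask(q,cam,px):
    for d in env.trace(q,cam):
        e=d["extent"]
        if e[0]-3<=px[0]<=e[2]+3 and e[1]-3<=px[1]<=e[3]+3: return d["pixels"].astype(float)
E
python3 - <<'E'
from h import *
c={n:env.camera_params(n) for n in("top","side")}
im={n:env.read_camera(n) for n in c}
for q,P,pt,ps in(("carriage",CAR,(317,127),(357,243)),("end_cap",CAP,(261,190),(271,213))):
    o=[(mask(q,n,p),c[n],False) for n,p in(("top",pt),("side",ps))]
    print(q,[m is not None and m.sum() for m,_,_ in o]); o=[a for a in o if a[0] is not None]
    if o: print(fit(P,o,ray(pt,c["top"],50)[:2]), [fit(P,[a],ray(pt,c["top"],50)[:2]) for a in o])
print(ray((152,151),c["top"],170),ray((90,143.5),c["top"],170))
a=cv2.resize(im["side"][180:310,250:430],(800,578),interpolation=cv2.INTER_CUBIC);cv2.imwrite("pics/crop.png",a)
E
```

```text
carriage [np.float64(588.0), np.float64(1052.0)]
(array([ 623.08836306, -257.54282921,    1.07725484]), np.float64(0.30731311536021255)) [(array([ 622.87711719, -256.13307502,    1.07526602]), np.float64(0.09696545284780579)), (array([ 621.46318391, -262.89617871,    1.05912674]), np.float64(0.14425930067844628))]
end_cap [np.float64(380.0), np.float64(650.0)]
(array([ 468.12310864, -111.74284175,    1.85880474]), np.float64(0.4015165515598952)) [(array([ 468.44800942, -110.55536164,    1.90528312]), np.float64(0.15808049535603716)), (array([ 467.05084107, -118.83112174,    1.66131241]), np.float64(0.17420814479638008))]
[546.15170198 120.0461231  170.        ] [567.23112046 256.17439858 170.        ]
```

View pics/crop.png

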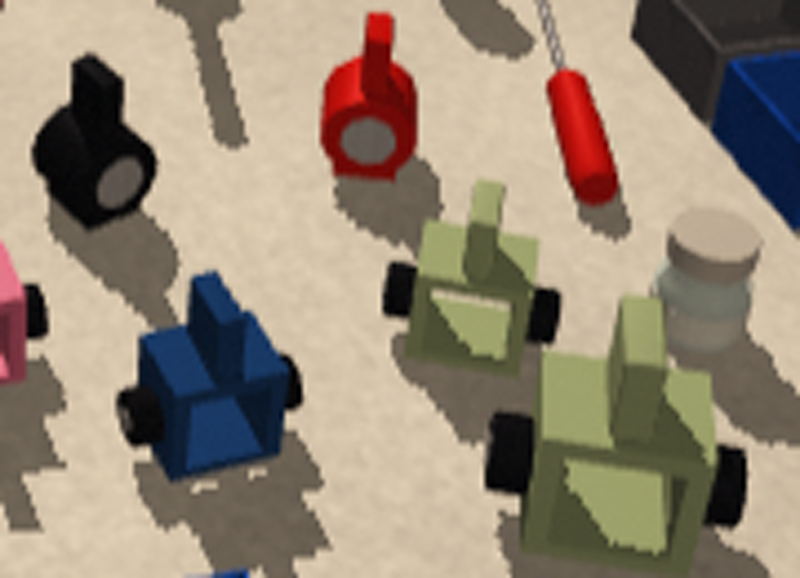

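The crop shows the small green carriage upright at crop (475,290), knobs left and right, clearly smaller than the one at (630,440). The black cap is at (95,140), its silver disc facing the camera and to the right. Next I refine with the wrist camera on the way.

```bash
cat >> h.py <<'E'
def Rt(yaw): c,s=np.cos(yaw),np.sin(yaw); return np.array([[c,s,0],[s,-c,0],[0,0,-1.]])
E
python3 - <<'E'
from h import *
print(env.get_ee_rot().round(2).tolist())
for nm,p,y in(("car",(622,-258,76),-2.07),("boomcar",(560,200,220),-1.725),("tip",(546,50,220),-1.725),("cap",(468,-112,76),-1.28)):
    for k in(0,np.pi):
        q=env.solve_ik(p,Rt(y+k)); print(nm,k>0,None if q is None else np.round(q,2))
E
```

```text
[[-0.92, 0.39, -0.0], [0.39, 0.92, 0.0], [0.0, 0.0, -1.0]]
car False [ 1.03  0.93 -1.19  1.62  0.91  1.24  2.3 ]
car True [-0.22  0.75  0.86  1.7  -0.66  1.01  0.37]
boomcar False [-0.27  0.34 -0.19  1.71  0.07  1.1   2.51]
boomcar True [-0.73  0.34  0.41  1.74 -0.15  1.09 -0.43]
tip False [ 0.69  0.5  -1.17  1.78  0.49  1.2   2.37]
tip True [-0.59  0.27  0.52  1.85 -0.15  1.06 -0.17]
cap False [-0.68  0.57  1.12  2.16 -0.71  0.85 -1.98]
cap True [-0.44  0.41  0.73  2.15 -0.41  0.73  0.85]
```

```bash
python3 - <<'E'
from h import *
def look(n):
    c=env.camera_params("wrist"); im=env.read_camera("wrist"); cv2.imwrite(f"pics/{n}.png",im); return c,im
env.move_pose((535,40,300),Rt(-1.725+np.pi)); env.dwell(.3)
c,im=look("w1"); print(proj([[546,120,170],[567,256,170]],c,True))
m=[d for d in env.trace("end_cap","wrist")]; print([(np.round(d["extent"]),round(d["score"],2)) for d in m])
env.move_pose((560,-220,280),Rt(-2.07+np.pi)); env.dwell(.3)
c,im2=look("w2")
for q,P,xyz,yaw in(("carriage",CAR,(622,-257,30),1.07),("end_cap",CAP,(468,-112,30),1.86)):
    px=proj(xyz,c,True)[0]; m=mask(q,"wrist",px); print(q,px,m is not None and (m.sum(),fit(P,[(m,c,True)],xyz[:2],[yaw])))
cv2.imwrite("pics/w12.png",np.hstack([cv2.resize(im,(400,300)),cv2.resize(im2,(400,300))]))
print(env.get_time(),env.get_ee_pos())
E
```

```text
[[253.26087728 104.94144668]
 [253.24009826 -20.03141216]]
[(array([220., 239., 238., 286.]), 0.61)]
carriage [304.15443616 166.82863762] (np.float64(1742.0), (array([ 624.2790024 , -259.66964048,    1.05257597]), np.float64(0.10247630625154769)))
end_cap [164.04462823 131.14407437] (np.float64(1186.0), (array([ 469.6411203 , -112.07113301,    1.81814839]), np.float64(0.12431967728069304)))
5.0833 [ 560.12379887 -219.56373057  280.08533945]
```

View pics/w12.png

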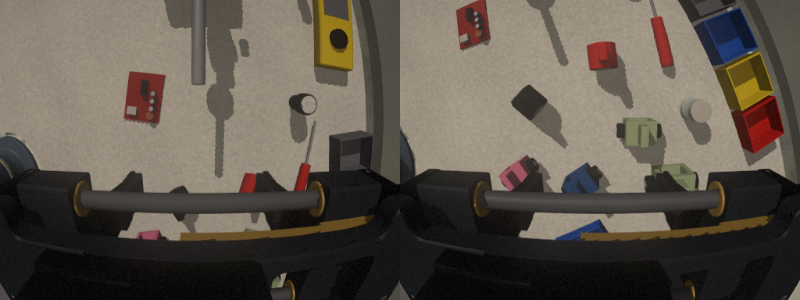

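View pics/w1.png

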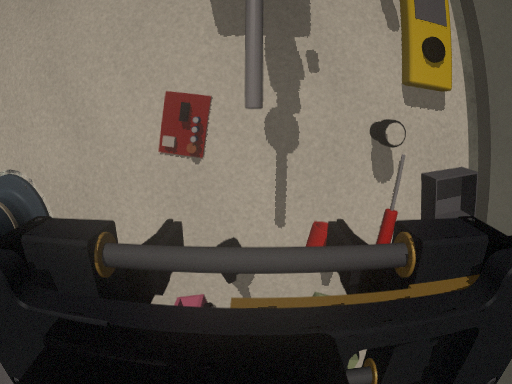

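Left half of the picture: boom in wrist view w1 ends at (253.5,107), near the predicted (253,105). Right half: the small green carriage is at (638,131) with the larger one below it, matching the fits. Grasping the carriage.

```bash
cat >> h.py <<'E'
BY=-1.7246; T=np.array([546.,118.5]); U=np.array([np.cos(BY),np.sin(BY)])
def B(s,z): return [*(T+s*U),z]   # s outward from tip
RB=Rt(BY+np.pi)
E
python3 - <<'E'
from h import *
R=Rt(1.06)
env.move_pose((623.5,-258.5,150),R)
print(env.move_straight((623.5,-258.5,77),vel=80,contact_N=8),env.get_ee_pos())
env.close_gripper(40); print(env.get_finger_gap(),env.get_grip_force())
env.move_straight((623.5,-258.5,240),vel=150)
print(env.get_finger_gap(),env.get_ft_force())
env.move_pose(B(75,221),RB); env.dwell(.3)
print(env.get_time(),env.get_ee_pos(),env.get_finger_gap())
cv2.imwrite("pics/w3.png",env.read_camera("wrist")); cv2.imwrite("pics/s3.png",env.read_camera("side"))
a=cv2.imread("pics/s3.png")[20:260,200:420]
cv2.imwrite("pics/c3.png",np.hstack([cv2.resize(a,(400,436)),cv2.resize(cv2.imread("pics/w3.png"),(400,436))]))
E
```

```text
False [ 623.91675543 -258.8306668    77.56562861]
0.1353806821663967 0.741431338028633
0.4636582640565751 [-0.32306087  0.89390842 -0.71098303]
11.0667 [534.83260865  43.49798253 220.99309939] 0.4449239366216455
```

View pics/c3.png

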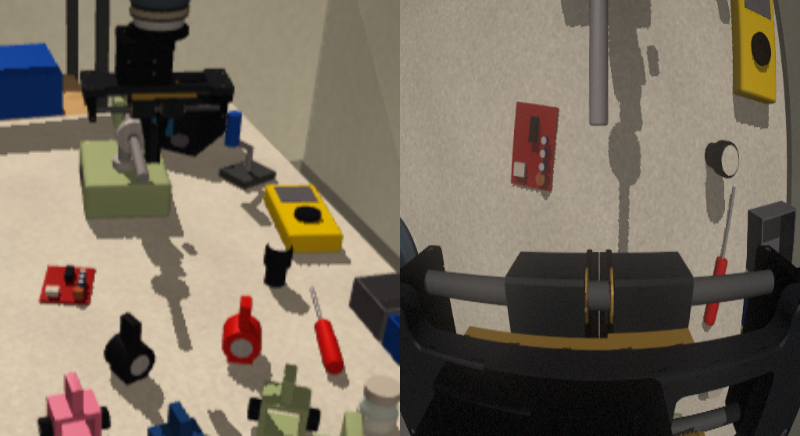

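The gripper is empty (gap ~0). In the side crop the carriage is still standing at (283,405). I go back, look from close by and find why it missed.

```bash
python3 - <<'E'
from h import *
c0={n:env.camera_params(n) for n in("top","side")}
o=[]
for n in c0:
    env.read_camera(n); px=proj((624,-259,40),c0[n])[0]; m=mask("carriage",n,px)
    if m is not None: print(n,px,m.sum(),fit(CAR,[(m,c0[n],False)],(624,-259),[1.06]))
env.let_go()
env.move_pose((623.5,-258.5,160),Rt(1.06)); env.dwell(.3)
c=env.camera_params("wrist");im=env.read_camera("wrist");print(env.get_ee_pos(),env.get_finger_gap())
px=proj((624,-259,40),c,True)[0];m=mask("carriage","wrist",px)
if m is not None:
    p,f=fit(CAR,[(m,c,True)],(624,-259),[1.06]);print(px,m.sum(),p,f)
for q in CAR:
    cy,sy=np.cos(1.06),np.sin(1.06);R=np.array([[cy,-sy,0],[sy,cy,0],[0,0,1]])
    h=cv2.convexHull(proj(q@R.T+[624,-259,0],c,True).astype(np.int32));cv2.polylines(im,[h],True,(0,0,255))
cv2.imwrite("pics/w4.png",cv2.resize(im,(800,600)));print(env.get_time())
E
```

```text
top [317.73169793 126.79777304] 588.0 (array([ 623.57639799, -256.43082008,    1.0525391 ]), np.float64(0.08193277310924368))
side [356.09971264 240.88413893] 1138.0 (array([ 622.23499279, -263.81709571,    1.08458751]), np.float64(0.08664667976153553))
[ 623.8087781  -257.60879259  160.28768104] 87.15846695862953
[255.37843273 186.14526627] 3772.0 [ 624.47038799 -258.80693268    1.10044076] 0.05650718399767118
14.5083
```

View pics/w4.png

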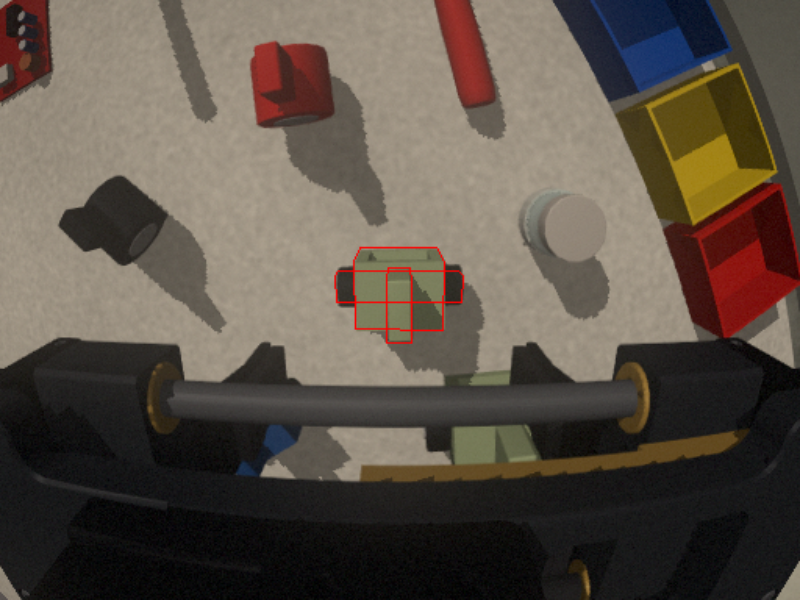

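```bash
python3 - <<'E'
from h import *
c=env.camera_params("wrist");p=env.get_ee_pos();R=env.get_ee_rot();s=800/512
print(R.round(3).tolist(), p)
for y in(-58,-43.5,0,43.5,58): print(y,[(proj(p+R@[x,y,z],c,True)[0]*s).round().tolist() for x,z in((-9.5,19),(9.5,19),(0,0))])
print("tab top",proj([624,-259,88],c,True)*s)
im=env.read_camera("side");cs=env.camera_params("side");u=proj(p,cs)[0];print("side tcp px",u,proj([624,-259,88],cs)[0])
x,y=u.astype(int);a=im[y-90:y+80,x-100:x+100].copy();cv2.circle(a,(100,90),1,(0,0,255),-1)
cv2.imwrite("pics/s4.png",cv2.resize(a,(700,595)))
E
```

```text
[[0.488, 0.873, 0.0], [0.873, -0.488, 0.0], [0.0, 0.0, -1.0]] [ 623.70848763 -257.88392245  160.23812887]
-58 [[271.0, 361.0], [268.0, 322.0], [258.0, 357.0]]
-43.5 [[302.0, 362.0], [299.0, 322.0], [292.0, 358.0]]
0 [[398.0, 362.0], [398.0, 322.0], [398.0, 359.0]]
43.5 [[494.0, 362.0], [496.0, 322.0], [504.0, 358.0]]
58 [[524.0, 361.0], [528.0, 321.0], [538.0, 357.0]]
tab top [[399.19036541 310.58578048]]
side tcp px [363.33281058 195.59044334] [359.01082523 223.62009092]
```

View pics/s4.png

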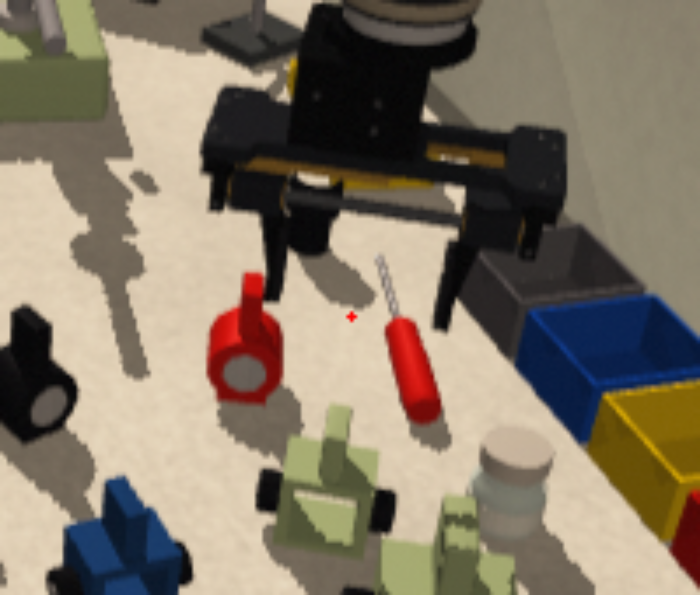

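The red dot (reported TCP) sits at (351,316). The visible fingertips end at (272,297) and (443,325), so the fingers are higher or further back than reported. I quantify it.

```bash
python3 - <<'E'
from h import *
from scipy.optimize import least_squares
cs=env.camera_params("side");cw=env.camera_params("wrist");p=env.get_ee_pos();R=env.get_ee_rot()
obs=[(np.array([340.7,189.9]),-1),(np.array([389.6,197.9]),1)]
for y in(43.5,51,58):print(y,[proj(p+R@[0,-s*y,19],cs)[0].round(1) for s in(-1,1)])
f=lambda v:np.r_[[ (proj(p+R@[v[2],-s*v[0]+0,v[1]],cs)[0]-o) for o,s in obs]].ravel()
# fixed tool-x offset 0 ; then check sensitivity
for x in(-20,-10,0,10,20):
    r=least_squares(lambda w:f([w[0],w[1],x]),[50,0]); print("xoff",x,r.x.round(1),r.cost.round(2))
    y,z=r.x; print("   wrist px800",[(proj(p+R@[x,s*y,z],cw,True)[0]*800/512).round() for s in(-1,1)])
# reproject where the carriage appears vs model
print("carriage in side, model tab top",proj([624,-259,88],cs)[0]," seen",(263+338/3.5,105+408/3.5))
E
```

```text
43.5 [array([383.6, 206.9]), array([341. , 199.6])]
51 [array([387.3, 207.5]), array([337.4, 199. ])]
58 [array([390.9, 208.1]), array([334.1, 198.4])]
xoff -20 [-48.1 -18.4] 1.6
   wrist px800 [array([521., 422.]), array([275., 422.])]
xoff -10 [-48.7 -11.7] 1.51
   wrist px800 [array([521., 392.]), array([275., 392.])]
xoff 0 [-49.3  -5.1] 1.43
   wrist px800 [array([521., 362.]), array([275., 362.])]
xoff 10 [-49.9   1.6] 1.35
   wrist px800 [array([520., 333.]), array([276., 333.])]
xoff 20 [-50.4   8.2] 1.27
   wrist px800 [array([519., 305.]), array([276., 305.])]
carriage in side, model tab top [359.01082523 223.62009092]  seen (359.57142857142856, 221.57142857142856)
```

```bash
python3 - <<'E'
from h import *
p=(624,-258.8)
env.move_straight((*p,160),attitude=Rt(1.07))
print(env.move_straight((*p,56),vel=80,contact_N=5),env.get_ee_pos())
env.close_gripper(40); print(env.get_finger_gap(),env.get_grip_force(),env.get_ft_force())
c=env.camera_params("side");im=env.read_camera("side");x,y=proj((624,-259,60),c)[0].astype(int)
cv2.imwrite("pics/s5.png",cv2.resize(im[y-50:y+50,x-60:x+60],(720,600),interpolation=cv2.INTER_CUBIC));print(env.get_time())
E
```

```text
False [ 624.41696577 -259.03446761   56.65026385]
13.43694214463006 39.97790336608887 [-0.75544331  0.19199839 -0.34864273]
17.475
```

View pics/s5.png

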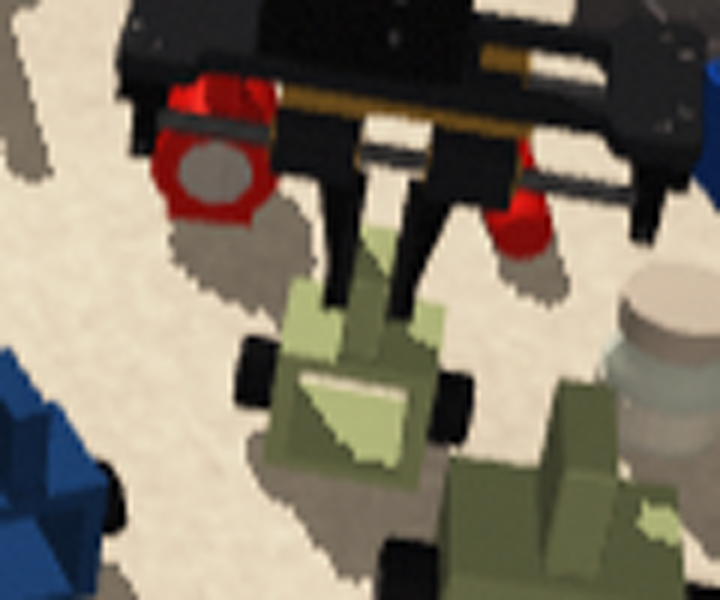

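The tab is held: gap 13.4 mm, 40 N, fingertips just above the block roof at (335,305)-(400,318). The fingers are shorter than stated, so I use the TCP height 56.65 measured on the resting carriage as the reference.

```bash
python3 - <<'E'
from h import *
env.move_straight((624.4,-259,235),vel=170)
print(env.get_finger_gap(),env.get_ft_force())
env.move_pose(B(75,201),RB); env.dwell(.2)
print(env.get_ee_pos(),env.get_finger_gap(),env.get_time())
env.read_camera("top"); env.read_camera("side")
for n in("top","side"):
    c=env.camera_params(n); px=proj(B(75,170),c)[0]; m=mask("carriage",n,px)
    if m is not None: ys,xs=np.nonzero(m); print(n,"exp",px,"mask",xs.min(),xs.max(),ys.min(),ys.max(),"tip",proj(B(0,170),c)[0])
r=env.move_straight(B(-20,201),vel=80,contact_N=6); print("in",r,env.get_ee_pos(),env.get_ft_force())
if not r:
    r=env.move_straight(B(-20,180),vel=20,contact_N=4); print("down",r,env.get_ee_pos(),env.get_ft_force())
print(env.get_finger_gap(),env.get_time())
E
```

```text
13.535450146213057 [ 0.22001333  0.14331793 -3.36732848]
[535.11155793  42.94232575 201.20807122] 13.735902702271188 20.0833
side exp [281.68761265 129.28640251] mask 265 299 106 144 tip [278.29263352 116.3203227 ]
in False [549.05619625 137.41067393 201.06427693] [-0.42088164 -0.60279841 -3.10052704]
down True [548.99549406 138.252672   188.8016894 ] [-0.93107297 -0.68049047  5.93168382]
13.550978496615896 22.2917
```

Roof contact came 12 mm below the centred height (11 expected), so the rod is in the hole. Sliding further in, setting down and releasing, then relocating the cap.

```bash
python3 - <<'E'
from h import *
env.move_straight(B(-20,198),vel=60)
r=env.move_straight(B(-92,198),vel=80,contact_N=6); print("in",r,env.get_ee_pos(),env.get_ft_force())
r=env.move_straight(B(-92,180),vel=20,contact_N=3.5); print("down",r,env.get_ee_pos(),env.get_ft_force())
env.let_go(); env.dwell(.2); print(env.get_finger_gap(),env.get_ft_force())
env.move_straight(B(-92,285),vel=150)
R=Rt(1.83); d=np.array([np.cos(1.83),np.sin(1.83)])
env.move_pose((469,-112,170),R); env.dwell(.3)
c=env.camera_params("wrist");env.read_camera("wrist");px=proj((469,-112,40),c,True)[0];m=mask("end_cap","wrist",px)
print(px,m is not None and (m.sum(),fit(CAP,[(m,c,True)],(469,-112),[1.83])),env.get_time())
E
```

```text
in False [560.1298434  208.45557208 198.03855781] [-0.07749634 -0.77895359 -2.76641177]
down True [560.12171496 209.34356373 188.82870561] [-0.70001671  0.03361275  4.7105041 ]
86.78718931848428 [-0.42163379 -0.45136637 -0.46330566]
[254.0818528  182.86631727] (np.float64(2376.0), (array([ 469.15929113, -112.34965685,    1.93437128]), np.float64(0.07616524724367861))) 28.3
```

```bash
python3 - <<'E'
from h import *
p=(469.2,-112.2)
env.move_straight((*p,170),attitude=Rt(1.90))
print(env.move_straight((*p,57.5),vel=90,contact_N=5)); e=env.get_ee_pos(); print(e)
env.close_gripper(45); print(env.get_finger_gap(),env.get_grip_force())
if env.get_finger_gap()<10: raise SystemExit
e=env.get_ee_pos();h=e[2]; print("h",h)
env.move_straight((*e[:2],h+180),vel=170); print(env.get_ft_force(),env.get_finger_gap())
env.move_pose(B(75,142+h),RB); env.dwell(.2)
r=env.move_straight(B(-5,142+h),vel=70,contact_N=6); print("in",r,env.get_ee_pos(),env.get_ft_force())
if not r:
    r=env.move_straight(B(-5,124+h),vel=20,contact_N=3.5); z=env.get_ee_pos()[2]; print("down",r,z-h,env.get_ft_force())
print(h,env.get_finger_gap(),env.get_time())
E
```

```text
False
[ 469.67185196 -112.27080316   57.97601657]
13.65682190573279 44.88855242729187
h 57.4905445886652
[ 0.30814379  0.15431605 -0.70586426] 13.535642805607932
in False [546.74618493 122.75227582 199.56816501] [ 0.26860474  0.13111798 -1.06900545]
down True 131.60303938025504 [-1.38863685 -0.47200015  2.78171734]
57.4905445886652 13.433474473861132 35.1417
```

```bash
python3 - <<'E'
from h import *
h=57.49
S=lambda:((np.array(env.get_ee_pos()[:2])-T)@U)
env.move_straight(B(-5,133.6+h),vel=20)
r=env.move_straight(B(-32,133.6+h),vel=20,contact_N=14); print("push",r,S(),env.get_ft_force())
if r:
    s=S(); r=env.move_straight(B(s,124+h),vel=15,contact_N=3.5); print("down",r,env.get_ee_pos()[2]-h,S(),env.get_ft_force())
    r=env.move_straight(B(s-12,env.get_ee_pos()[2]),vel=15,contact_N=14); print("push2",r,S(),env.get_ft_force())
print(env.get_finger_gap(),env.get_time())
E
```

```text
push True -16.05742704407782 [ 0.07760552 -1.08915167 -0.38727242]
down True 131.7652574501334 -15.882228343630983 [-0.34343848  0.32506935  4.39854845]
push2 True -16.06497012011128 [-1.02415081 -0.66949459  4.3165049 ]
13.517961576994502 37.1417
```

The push stops at s = -16 mm (home is nominally -17), twice at the same place. Releasing and checking.

```bash
python3 - <<'E'
from h import *
env.let_go(); env.dwell(.2); print(env.get_finger_gap(),env.get_ft_force())
p=env.get_ee_pos(); env.move_straight((p[0],p[1],290),vel=150)
env.move_pose((470,-20,330),RB); env.dwell(.3)
im={n:env.read_camera(n) for n in("side","top","wrist")}
c=env.camera_params("side");x,y=proj(B(-50,170),c)[0].astype(int);a=im["side"][y-50:y+50,x-50:x+50]
c=env.camera_params("wrist");x,y=proj(B(-50,170),c,True)[0].astype(int);print(x,y)
y0,x0=max(y-20,0),max(x-70,0);b=im["wrist"][y0:y0+140,x0:x0+140]
cv2.imwrite("pics/f.png",np.hstack([cv2.resize(i,(400,400),interpolation=cv2.INTER_CUBIC) for i in(a,b)]));print(env.get_time())
c=env.camera_params("top")
print(proj(B(-92,190),c),proj(B(-16,190),c))
for q in("carriage","end_cap"): print(q,[(np.round(d["extent"]).tolist(),round(d["score"],2)) for d in env.search_frame(q,"top")])
E
```

```text
86.78132271203786 [ 0.71047478 -0.15248954  1.06956585]
302 7
40.7167
[[107.16976847 143.85764173]] [[142.31665698 148.10848037]]
carriage [([311.0, 273.0, 365.0, 308.0], 0.89), ([350.0, 100.0, 386.0, 146.0], 0.69), ([295.0, 213.0, 317.0, 246.0], 0.59)]
end_cap []
```

View pics/f.png

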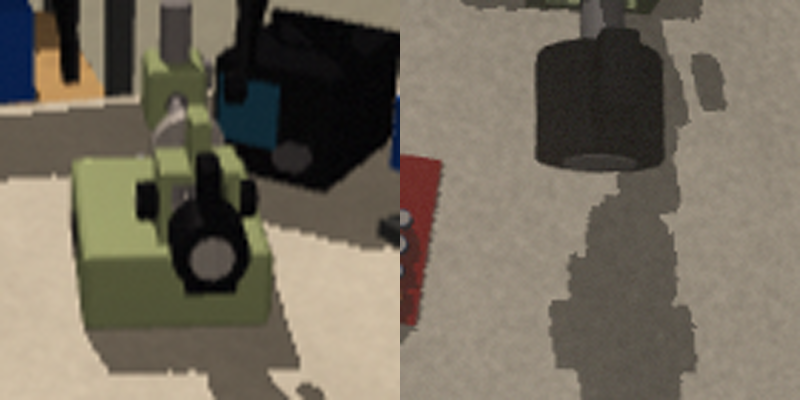

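Both hang on the boom: the carriage with knobs at (150,195)/(247,195) behind the black cap at (208,245), silver disc outward. One numeric check that the cap stayed home, then sign off.

```bash
python3 - <<'E'
from h import *
c=env.camera_params("wrist")
for s in(5,7,10,13): print(s,[(proj(B(s,z),c,True)[0]).round(1).tolist() for z in(185,159,133)])
im=env.read_camera("wrist").astype(int).sum(2)
print(im[40:72,302],[ (d["extent"],d["score"]) for d in env.search_frame("end_cap","wrist")])
E
```

```text
5 [[305.1, 49.0], [301.4, 53.6], [298.2, 57.7]]
7 [[305.2, 50.7], [301.4, 55.3], [298.2, 59.2]]
10 [[305.2, 53.4], [301.5, 57.7], [298.2, 61.5]]
13 [[305.2, 56.0], [301.5, 60.2], [298.2, 63.8]]
[ 97  90  96 104  97 112 121 109 112 121 115 104 108 140 181 158 159 165
 156 132 339 425 428 427 434 419 427 406 406 391 334 248] [([280.4, 9.3, 322.2, 60.2], 0.74)]
```

```bash
python3 -c "
from bench import env
print(env.get_time(),env.sign_off())"
```

```text
the job is handed in; nothing more can be done
40.9167 None
```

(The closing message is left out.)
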